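# Fit a grinder's burr carrier and hold a dial gauge on it

## Robot

A 6-joint arm with a two-finger parallel gripper is mounted at the origin on a cart in front of the work surface, level with it; the furniture and walls round the work are solid. World frame = base frame: x ahead of the robot, y to its left, z up, the work surface at z = 0. Lengths are in m, angles in rad, forces in N, time in s.
With the tool pointing down it reaches from about 0.325 to 0.875 m from the base axis. Payload 4.4 kg.
Tool frame: the origin (TCP) lies at the very end of the fingers, on their centre line; the grasp point (between the pads) lies 19 mm behind it; z points along the fingers, y is the line along which they close (so a half turn about z gives the same grasp; the last joint's range is limited). The gripper opens to 85 mm and grips with 20 to 120 N. Pads are 22 mm wide; open, the fingers measure 114 mm over their backs; the gripper's body (76 mm by 85 mm) begins 54 mm behind the grasp point. The pads swing forward as they close: fully open they stand 13 mm farther back than shut.
Start: joints at [-1.284, 0.207, 1.542, -0, 1.393, -0.15], TCP at [0.243, -0.521, 0.231] pointing down, gripper open.
Joint ranges: [-2.73, 2.73], [-0.86, 2.22], [0.23, 2.46], [-1.11, 4.25], [0.08, 2.63], [-2.82, 2.82]. Speed limits (rad/s): [2.79, 2.79, 3.14, 3.14, 3.14, 3.14].

## Interface

Orientations are given as a unit quaternion [w, x, y, z].
In Python, from workcell import state, cams, job gives the robot as it stands.
- The arm moves only by the tool apply_moves, never from a script. Its argument "moves" is text: rows parted by semicolons, each of 7 numbers parted by spaces: the turn, a rotation vector about the tool's x, y, z in rad, then the shift along the tool's x, y, z in m, then the finger opening in m, from 0 to 0.0854. In form: rx ry rz tx ty tz fingers; .... A call has 1 to 5 rows; each row shifts and turns the commanded pose from where the row before left it, along the tool's axes as they then stand; what a row does not reach is not made up. A row lasts 1/8 s, in which the tool goes at most 62.5 mm and 10.7 degrees, less where a joint would pass 70% of its speed; a pose out of reach is approached as far as the arm can. A call with a gripper value outside its range is refused whole. The fingers move at their own pace and stop on an object; the grip force is fixed at half the most. Time passes only in rows, so rows that do not move let the fingers close. It gives the time, the measured TCP pose, the force, the opening and the grip force at its end, in the units of the state.
- state(): the state, without advancing time (a new reading comes with each control period).
- cams.camera(name): name is "side" or "top"; returns the picture (384x512x3 uint8, red, green, blue); there is no depth.
- cams.camera_model(name): a dict with "K" (3x3 intrinsics, pixels), "pose" (4x4, takes a point from camera to world coordinates). Camera axes: x right, y down, z forward; pixel columns grow to the right and rows downward; lengths in m; the calibration is good to about 2 mm. A picture is of the moment at which its call begins. camera_model takes no time and is no camera call.
- job.sign_off(): hands the job in; it is judged then, once.
The state is a dict: "t": time; "joint_pos": joint angles; "qd": joint speeds; "joint_torque": joint torques, N m; "eef_pos": TCP position; "orientation": TCP orientation; "wrist_force": force on the tool from outside, world axes, zero at the start; "wrist_torque": the same for the moment, N m; "width": opening from 0.0 (shut) to 1.0 (fully open); "gripper_force": force on a finger pad.
Only numpy, scipy, OpenCV 4.12 (cv2) and the standard library are available. Lean on these libraries where they do the work, as an engineer would, in place of code of your own. Each camera call takes 0.05 s, during which the arm holds its last target. There are 200 camera calls.

## Task

Fit the spool-shaped burr carrier onto the coffee grinder's upright spindle with its marked face up, lowering it gently until it sits fully home, and let go. Then lift the dial gauge out of its stand and hold it upright with the tip of its plunger on the round mark on the carrier, pressed down lightly so that the plunger is pushed about half way in, not hard against its stop. Finish while holding the gauge there, as for taking a reading, and leave everything else where it is.

Things in the scene. Friction and masses are not known exactly. Their poses are not given: they have to be found in the camera images.
- grinder: Coffee grinder base without hopper, fixed: round grey drum, diameter 124 mm, black spout at its front (-x), upright spindle in the middle. Origin: centre of its underside, z up. Drum 48 mm high; steel disc of diameter 92 up to z = 53; flat seat of diameter 60 up to z = 60; spindle 10 mm in diameter, tip (tapered over the last 6 mm) at z = 112.
- seat (a point): Centre of the flat seat at the foot of the spindle, 60 mm above the worktop, z up along the spindle. The carrier is home when its underside lies on the seat; the spindle then stands 10 mm out of its top.
- carrier: Burr carrier: loose metal spool, 0.22 kg (varies), standing upright, marked face up. Origin: centre of its underside, z up the axis. Bottom flange (toothed) 72 mm in diameter, to z = 8 (teeth to 10.5); waist 36 mm; top flange 56 mm in diameter, z = 34 to 42, can be gripped from above across its diameter. Through bore of 13 mm.
- spot (a point): Centre of the mark, a dark disc 10 mm in diameter on the carrier's flat top face, 18 mm from the carrier's axis towards its +x. It moves with the carrier.
- gauge_stand: Plain wooden block 70 x 70 x 70 mm, fixed to the worktop, with an upright 16 mm through hole in the middle in which the gauge stands. Origin: centre of its underside.
- gauge: Dial gauge, loose, 0.11 kg (varies), upright in the stand. Origin: on its axis under the collar, which rests on the stand; z up. Upwards: collar 28 mm in diameter, 9 high; dial 48 mm in diameter, 16 thick, centre z = 32, white face to -x; black grip. Downwards: fixed stem 12 mm in diameter to z = -30; sprung plunger, 6 mm in diameter, round end, to z = -52 when out.
- grip (a point): On the gauge's axis in its black grip, 90 mm above the gauge's origin. The grip is 16 mm along the gauge's x and 22 mm along its y, from 56 to 106 mm above the origin; hold it from above.
- tip (a point): Lowest point of the gauge's plunger, on the gauge's axis, 52 mm below the gauge's origin when the plunger is out. It moves up with the plunger.
- plunger (a joint): How far the gauge's plunger is pushed in: 0 = fully out, 0.016 m = against its stop. Spring: 0.5 N to begin, plus 0.25 N for every mm (2.5 N half way).
- salt_mill: Salt mill, 60 mm in diameter, 132 mm high; stays where it is. Origin under its centre.
- pepper_mill: Pepper mill, same size; stays where it is.
- burr_ring: Flat steel ring, outer diameter 72, inner 40, height 10 mm, lying on the worktop; not needed, stays where it is. Origin under its centre.
- spoon: Teaspoon 130 mm long, lying on the worktop; stays where it is.
- jar_a: Spice jar, 42 mm in diameter, 100 mm high; stays where it is.
- jar_b: Another such spice jar; stays where it is.
- jar_c: Another such spice jar; stays where it is.
- soap: Dark soap bottle with a pump, 65 x 76 x 197 mm; stays where it is.
Things that resemble listed ones, but are neither listed nor needed, are in the scene too. What is shaped like the gauge but orange is not meant.

How it is judged:
On the way:
1. the carrier sits fully home on the spindle, let go (z of carrier in the frame of seat between -0.003 and 0.003 m and horizontal distance between carrier and seat below 0.003 m and angle between carrier's own z axis and vertical below 0.05 rad and contact force between the fingers and carrier below 0.1 N), for 0.3 s.
At the end, for the whole second after the job is handed in: Carrier home on the spindle (within 3 mm, 0.05 rad), untouched by the arm; gauge held still in the fingers, upright within 0.14 rad, tip on the carrier within 6 mm of the mark's centre, plunger 3 to 13 mm in (of 16), pressing 0.5 to 8 N, touching neither grinder nor stand (z of carrier in the frame of seat between -0.003 and 0.003 m and horizontal distance between carrier and seat below 0.003 m and angle between carrier's own z axis and vertical below 0.05 rad and horizontal distance between tip and spot below 0.006 m and z of tip in the frame of spot below 0.004 m and angle between gauge's own z axis and vertical below 0.14 rad and value of joint plunger between 0.003 and 0.013 m and contact force between gauge and carrier between 0.5 and 8 N and contact force between the fingers and gauge above 1 N and contact force between gauge and grinder below 0.3 N and contact force between gauge and gauge_stand below 0.1 N and contact force between the arm and carrier below 0.1 N and linear speed of gauge below 0.02 m/s); the arm keeps its last pose, push and grip.
It fails at once if the gauge is pressed or struck hard (over 15 N) on the carrier (contact force between gauge and carrier above 15 N).
It fails at once if the carrier is dropped (contact force between the fingers and carrier below 0.05 N and linear speed of carrier above 0.5 m/s).
It fails at once if a bystander is moved more than 20 mm or knocked over (distance of any of salt_mill, pepper_mill, burr_ring, spoon, jar_a, jar_b, jar_c, soap from where it was at the start of the episode above 0.02 m or angle between any of salt_mill, pepper_mill, burr_ring, jar_a, jar_b, jar_c, soap's own z axis and vertical above 0.3 rad).
It also fails if it takes over 58 s, if anything falls off the work surface, if the arm or the gripper's body presses on something with over 40 N, if the wrist force passes 120 N, or if a joint passes its speed limit or range.

## Working session

There is one attempt and no reset: what is moved stays moved. The work goes in short steps, Python scripts to look and compute and a tool call to move; the robot and the scene stay as the last step left them, time stands still between calls to the robot, and variables do not carry over. Pictures are saved under pics/ and viewed, at most 10 in all, crops included, and the job is handed in when it is done.

Besides the shell and the picture viewer there is one more tool, called as name(argument=value, ...) on one line, values as JSON. apply_moves: Moves the arm, as the interface text tells. Its arguments: {"type":"object","properties":{"moves":{"type":"string"}},"required":["moves"]}

```bash
mkdir -p pics
python3 - <<'E'
from workcell import state,cams,job
import cv2,numpy as np
np.set_printoptions(precision=4,suppress=True)
for n in("side","top"):
    cv2.imwrite(f"pics/{n}0.png",cams.camera(n)[:,:,::-1]); m=cams.camera_model(n); print(n,m["K"],m["pose"])
print(state())
E
```

```text
side [[462.9367   0.     251.4171]
 [  0.     462.9367 186.1359]
 [  0.       0.       1.    ]] [[ 0.9129 -0.1646  0.3735  0.0568]
 [-0.4082 -0.3715  0.8339 -1.2547]
 [ 0.0014 -0.9137 -0.4063  0.6918]
 [ 0.      0.      0.      1.    ]]
top [[440.0362   0.     251.447 ]
 [  0.     440.0362 187.4479]
 [  0.       0.       1.    ]] [[-0.011  -0.9942  0.1068  0.4668]
 [-0.9998  0.013   0.0174 -0.1229]
 [-0.0186 -0.1066 -0.9941  1.134 ]
 [ 0.      0.      0.      1.    ]]
{'t': 0.1, 'joint_pos': array([-1.2845,  0.2074,  1.5428, -0.    ,  1.3935, -0.1505]), 'qd': array([ 0.0014, -0.0037, -0.0061, -0.0013, -0.0017,  0.    ]), 'joint_torque': array([ -0.0005, -38.409 , -29.2549,  -0.0003,   0.0048,   0.    ]), 'eef_pos': array([ 0.2431, -0.5203,  0.2302]), 'orientation': array([-0.0011,  0.9762,  0.2167, -0.0001]), 'wrist_force': array([-0.525 ,  0.1815, -0.5189]), 'wrist_torque': array([-0.0034, -0.0028, -0.0202]), 'gripper_force': 0.0, 'width': 1.0012453323807444}
```

View pics/side0.png

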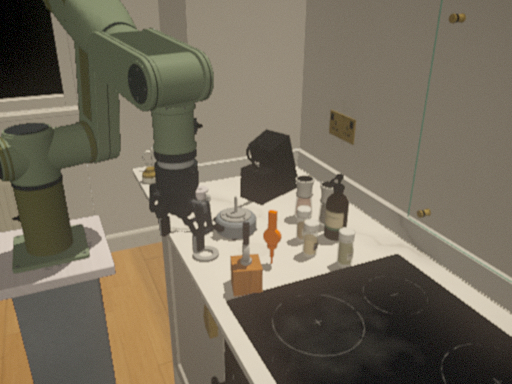

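View pics/top0.png

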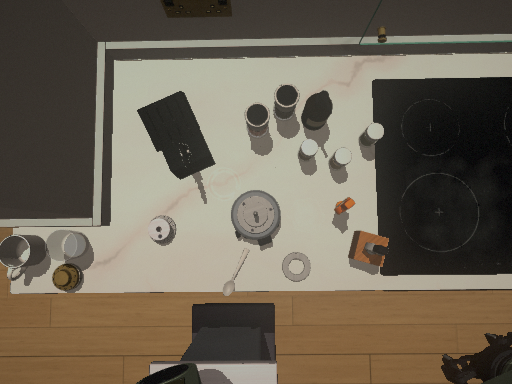

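The top view shows what is probably the carrier at (162,229), the grinder at (256,215), and the gauge in its stand at (372,248), with the orange decoy at (345,205). I'll enlarge these.

Run:
```python
import cv2,numpy as np
t=cv2.imread("pics/top0.png"); s=cv2.imread("pics/side0.png")
c=lambda im,u,v,w,h,k:cv2.resize(im[v:v+h,u:u+w],None,fx=k,fy=k,interpolation=cv2.INTER_CUBIC)
a=np.hstack([c(t,140,205,50,50,6),c(t,345,225,50,50,6)])   # 600x300
b=np.hstack([c(t,216,175,80,80,3.75),c(s,215,210,75,75,4)])
cv2.imwrite("pics/c1.png",np.vstack([a,b]))
```

```text
(no output)
```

View pics/c1.png

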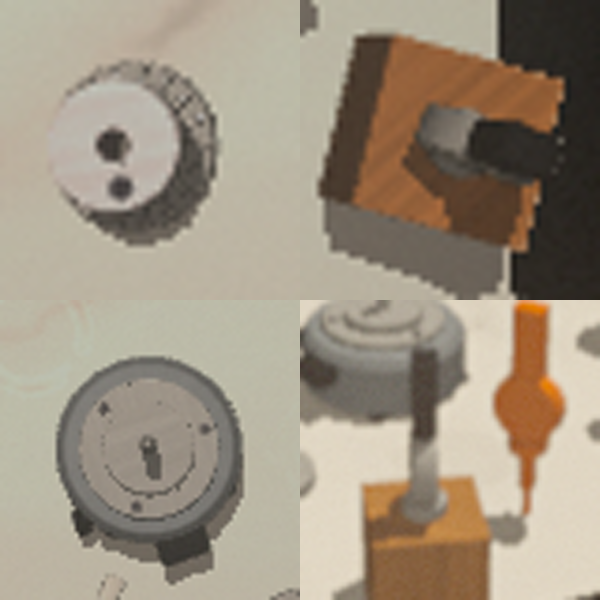

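The crops show the carrier's bore near (158.6,228.9), its mark near (159.9,236.1), the spindle tip near (255.3,212), and the stand's top-face centre near (371.5,248.5). I'll measure these by matching projected models to the image.

```bash
cat > h.py <<'E'
from workcell import state,cams,job
import cv2,numpy as np
np.set_printoptions(precision=4,suppress=True)
def proj(n,P):
    m=cams.camera_model(n);P=np.atleast_2d(P);T=np.linalg.inv(m["pose"])
    c=P@T[:3,:3].T+T[:3,3];p=c@m["K"].T;return p[:,:2]/p[:,2:]
def onz(n,uv,z):
    m=cams.camera_model(n);d=m["pose"][:3,:3]@np.linalg.solve(m["K"],[uv[0],uv[1],1]);o=m["pose"][:3,3]
    return o+d*(z-o[2])/d[2]
def circ(c,r,z,n=60):
    a=np.linspace(0,2*np.pi,n,endpoint=False);return np.c_[c[0]+r*np.cos(a),c[1]+r*np.sin(a),np.full(n,z)]
def box(c,yaw,hx,hy,z0,z1):
    p=np.array([[sx*hx,sy*hy] for sx,sy in((1,1),(1,-1),(-1,-1),(-1,1))])
    R=np.array([[np.cos(yaw),-np.sin(yaw)],[np.sin(yaw),np.cos(yaw)]]);p=p@R.T+np.array(c)[:2]
    return [np.c_[p,np.full(4,z)] for z in(z0,z1)]
E
python3 - <<'E'
from h import *
cc=lambda x,y,u,v,k:((x+.5)/k-.5+u,(y+.5)/k-.5+v)
print("bore",onz("top",cc(113,145,140,205,6),.042)); print("flange",onz("top",cc(114.5,146,140,205,6),.042)); print("spot",onz("top",cc(121,188,140,205,6),.042))
print("spindle tip",onz("top",cc(148,140,216,175,3.75),.112),"drum",onz("top",cc(150,148,216,175,3.75),.048),"side tip",onz("side",(236,197),.112))
C=[onz("top",cc(x,y,345,225,6),.07) for x,y in((95,38),(263,80),(225,248),(55,205))]
print("stand",*C,np.mean(C,0))
print("grip top side",onz("side",cc(210,47,215,210,4),.176))
# circle refinement: carrier top flange (bright), drum outer edge, by edge gradient score
t=cv2.imread("pics/top0.png",0).astype(np.float32)
def score(c,r,z):
    s=lambda rr:cv2.remap(t,*[a.astype(np.float32).reshape(1,-1) for a in proj("top",circ(c,rr,z,120)).T],cv2.INTER_LINEAR)[0]
    return np.abs(s(r-.0025)-s(r+.0025)).clip(0,60).mean()
for nm,c0,r,z in(("carrier",onz("top",cc(114.5,146,140,205,6),.042),.028,.042),("drum",onz("top",cc(150,148,216,175,3.75),.048),.062,.048),("disc",onz("top",cc(150,148,216,175,3.75),.053),.046,.053),("seat",onz("top",cc(150,148,216,175,3.75),.06),.03,.06)):
    g=np.arange(-.008,.0081,.0005);S=np.array([[score((c0[0]+a,c0[1]+b),r,z) for b in g] for a in g]);i=np.unravel_index(S.argmax(),S.shape)
    w=(S-S.max()*.93).clip(0);print(nm,c0[0]+g[i[0]],c0[1]+g[i[1]],S.max(),"soft",c0[0]+(w.sum(1)*g).sum()/w.sum(),c0[1]+(w.sum(0)*g).sum()/w.sum())
E
```

```text
bore [0.4841 0.1282 0.042 ]
flange [0.4837 0.1275 0.042 ]
spot [0.4664 0.1247 0.042 ]
spindle tip [ 0.5193 -0.1129  0.112 ] drum [ 0.5173 -0.1135  0.048 ] side tip [ 0.5165 -0.1178  0.112 ]
stand [ 0.473  -0.3642  0.07  ] [ 0.4556 -0.4302  0.07  ] [ 0.3898 -0.4124  0.07  ] [ 0.4073 -0.346   0.07  ] [ 0.4314 -0.3882  0.07  ]
grip top side [ 0.4817 -0.3963  0.176 ]
carrier 0.4831738222689362 0.12854534668887635 38.109814 soft 0.48329657509017326 0.12925612836157924Traceback (most recent call last):
  File "<stdin>", line 14, in <module>
  File "<stdin>", line 12, in score
  File "<stdin>", line 11, in <lambda>
  File "h.py", line 5, in proj
    m=cams.camera_model(n);P=np.atleast_2d(P);T=np.linalg.inv(m["pose"])
ValueError: time passes only in moves, steps and waits
```

```bash
sed -i 's/^import cv2.*/&\n_M={n:cams.camera_model(n) for n in("side","top")}/; s/cams.camera_model(n);/_M[n];/' h.py
python3 - <<'E'
from h import *
cc=lambda x,y,u,v,k:((x+.5)/k-.5+u,(y+.5)/k-.5+v)
print("grip top side",onz("side",cc(125,47,215,210,4),.176))
t=cv2.imread("pics/top0.png",0).astype(np.float32)
def score(c,r,z):
    s=lambda rr:cv2.remap(t,*[a.astype(np.float32).reshape(1,-1) for a in proj("top",circ(c,rr,z,120)).T],cv2.INTER_LINEAR)[0]
    return np.abs(s(r-.0025)-s(r+.0025)).clip(0,60).mean()
d=np.array([.5173,-.1135])
for nm,c0,r,z in(("drum",d,.062,.048),("disc",d,.046,.053),("seat",d,.03,.06)):
    g=np.arange(-.008,.0081,.0005);S=np.array([[score((c0[0]+a,c0[1]+b),r,z) for b in g] for a in g]);i=np.unravel_index(S.argmax(),S.shape)
    w=(S-S.max()*.93).clip(0);print(nm,c0[0]+g[i[0]],c0[1]+g[i[1]],S.max(),"soft",c0[0]+(w.sum(1)*g).sum()/w.sum(),c0[1]+(w.sum(0)*g).sum()/w.sum())
# overlay
def draw(im,n,P,col,k,o):
    p=((proj(n,P)-o+.5)*k).astype(np.int32);cv2.polylines(im,[p],True,col,1)
def panel(n,u,v,w,k,things):
    im=cv2.imread(f"pics/{n}0.png")[v:v+w,u:u+w];im=cv2.resize(im,None,fx=k,fy=k,interpolation=cv2.INTER_CUBIC)
    for P,c in things:draw(im,n,P,c,k,np.array([u,v]))
    return im
G=(.4314,-.3882);yaw=-np.arctan2(.0174,.066)*-1
yaw=np.arctan2(.473-.4556,.434-.368);yaw=-yaw
th=[(b,(0,255,0)) for b in box(G,yaw,.035,.035,0,.07)]+[(b,(0,0,255)) for b in box(G,yaw,.008,.011,.126,.176)]+[(b,(255,0,0)) for b in box(G,yaw,.008,.024,.078,.126)]
gr=[(circ((.518,-.1138),.062,.048),(0,0,255)),(circ((.518,-.1138),.03,.06),(0,255,0)),(circ((.518,-.1138),.002,.112),(255,0,0))]
ca=[(circ((.4835,.1282),.028,.042),(0,0,255)),(circ((.4835,.1282),.036,0),(0,255,0)),(circ((.4835,.1282),.0065,.042),(255,0,0))]
cv2.imwrite("pics/o1.png",np.vstack([np.hstack([panel("top",345,225,50,6,th),panel("side",215,215,75,4,th)]),np.hstack([panel("top",216,175,75,4,gr),panel("top",140,205,50,6,ca)])]))
E
```

```text
grip top side [ 0.4362 -0.3761  0.176 ]
drum 0.5173 -0.11249999999999999 46.80415 soft 0.5165122560367964 -0.11279573182879112
disc 0.5183 -0.11199999999999999 25.774773 soft 0.5185541625094364 -0.11217936565837307
seat 0.5138 -0.11299999999999999 15.656177 soft 0.5137409490613387 -0.11323869617905175
```

View pics/o1.png

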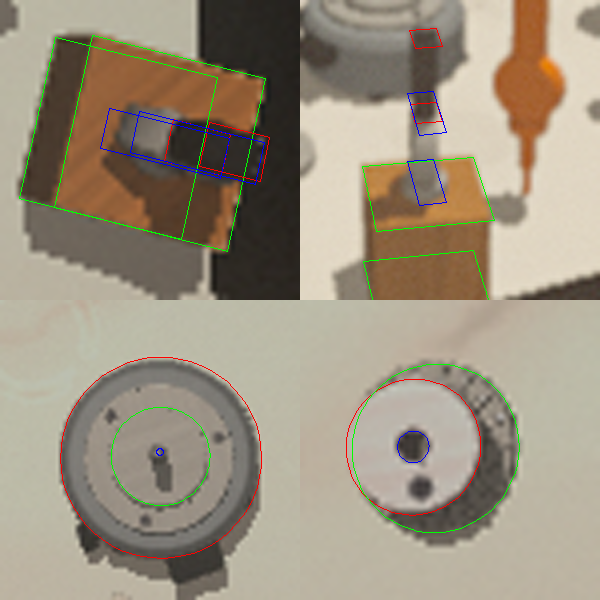

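Projected outlines match both views, which gives:
- carrier at (0.4835, 0.1284)
- seat at (0.518, -0.113)
- gauge at (0.431, -0.388), yaw about -0.26

I'll move to above the carrier.

apply_moves(moves="0 0 0 0.041 -0.0405 0 0.085;0 0 0 0.041 -0.0405 0 0.085;0 0 0 0.041 -0.0405 0 0.085;0 0 0 0.041 -0.0405 0 0.085;0 0 0 0.041 -0.0405 0 0.085")

```text
t: 0.72
eef_pos: [0.3435, -0.2488, 0.2309]
orientation: [-0.0, 0.976, 0.216, 0.0]
wrist_force: [1.0, -0.2, -0.1]
width: 0.997
gripper_force: 0.0
```

apply_moves(moves="0 0 0 0.041 -0.0405 0 0.085;0 0 0 0.041 -0.0405 0 0.085;0 0 0 0.041 -0.0405 0 0.085;0 0 0 0.041 -0.0405 0 0.085;0 0 0 0.041 -0.0405 0 0.085")

```text
t: 1.35
eef_pos: [0.4435, 0.0213, 0.2311]
orientation: [0.0, 0.976, 0.217, -0.0]
wrist_force: [0.7, -0.3, 0.3]
width: 0.997
gripper_force: 0.0
```

apply_moves(moves="0 0 0 0.041 -0.0405 0 0.085;0 0 0 0.041 -0.0405 0 0.085;0 0 0 0 0 0 0.085;0 0 0 0 0 0 0.085")

```text
t: 1.85
eef_pos: [0.4828, 0.1273, 0.2306]
orientation: [0.0, 0.976, 0.217, -0.001]
wrist_force: [0.3, -0.1, -0.3]
width: 0.999
gripper_force: 0.0
```

```bash
cat >> h.py <<'E'
from scipy.spatial.transform import Rotation as Ro
def to(p,yaw=None,up=True):
    s=state();q=s["orientation"];R=Ro.from_quat(q[[1,2,3,0]]);M=R.as_matrix()
    print("t",s["t"],"eef",s["eef_pos"],"yaw x",np.arctan2(M[1,0],M[0,0]),"z",M[:,2],"F",s["wrist_force"],"w",s["width"],"gf",s["gripper_force"],"q",s["joint_pos"])
    print("tool shift",M.T@(np.array(p)-s["eef_pos"]))
    Y=np.arctan2(M[1,0],M[0,0]) if yaw is None else yaw
    T=np.c_[[np.cos(Y),np.sin(Y),0],[np.sin(Y),-np.cos(Y),0],[0,0,-1]]
    print("rotvec to upright/yaw",(R.inv()*Ro.from_matrix(T)).as_rotvec())
E
python3 -c "
from h import *
to([.4835,.1284,.017])"
```

```text
t 1.85 eef [0.4828 0.1273 0.2306] yaw x 0.43762702745060805 z [-0.0017 -0.0007 -1.    ] F [ 0.3419 -0.0984 -0.2708] w 0.9986600042753523 gf 0.0 q [ 0.0847  0.0463  1.7226 -0.0006  1.3744  1.218 ]
tool shift [ 0.0015 -0.0007  0.2136]
rotvec to upright/yaw [-0.      0.0018 -0.    ]
```

apply_moves(moves="0 0 0 0.001 -0.0005 0.055 0.085;0 0 0 0 0 0.055 0.085;0 0 0 0 0 0.05 0.085;0 0 0 0 0 0.035 0.085;0 0 0 0 0 0.018 0.085")

```text
t: 2.48
eef_pos: [0.4819, 0.1263, 0.016]
orientation: [-0.0, 0.977, 0.215, -0.002]
wrist_force: [-0.3, 0.3, -0.1]
width: 0.994
gripper_force: 0.0
```

apply_moves(moves="0 0 0 0 0 0 0.085;0 0 0 0 0 0 0.06;0 0 0 0 0 0 0.045;0 0 0 0 0 0 0.045;0 0 0 0 0 0 0.045")

```text
t: 3.1
eef_pos: [0.4856, 0.1282, 0.0204]
orientation: [0.0, 0.976, 0.217, 0.001]
wrist_force: [-1.7, -1.6, 5.0]
width: 0.624
gripper_force: 62.1
```

```bash
python3 -c "
from h import *
to([.4835,.1284,.017])
for n in('top','side'): cv2.imwrite(f'pics/{n}1.png',cams.camera(n)[:,:,::-1])
a=cv2.imread('pics/top1.png')[180:280,110:210];b=cv2.imread('pics/side1.png')[140:240,120:220]
cv2.imwrite('pics/g1.png',np.hstack([cv2.resize(x,None,fx=4,fy=4) for x in(a,b)]))"
```

```text
t 3.1 eef [0.4856 0.1282 0.0204] yaw x 0.43697205754830293 z [ 0.0031 -0.0003 -1.    ] F [-1.7357 -1.5683  5.0318] w 0.6237509713496163 gf 62.095781452953815 q [ 0.086   0.3386  1.8771 -0.0007  0.9228  1.2203]
tool shift [-0.0018 -0.0011  0.0033]
rotvec to upright/yaw [ 0.0016 -0.0027 -0.    ]
```

View pics/g1.png

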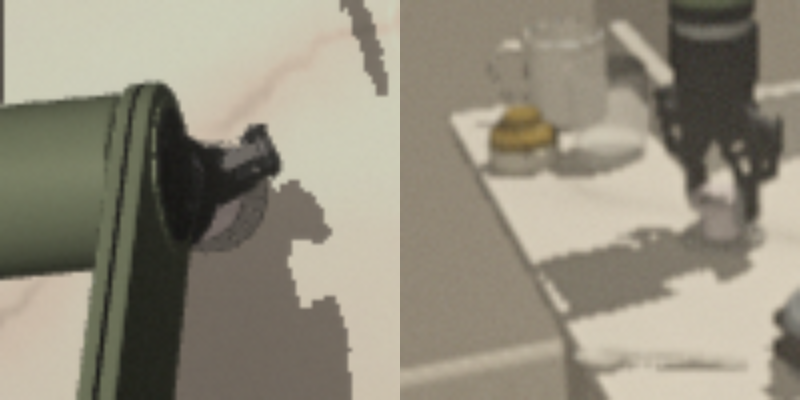

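Gripped: the opening reads 53 mm on the 56 mm flange, at 62 N, and the picture shows the flange between the pads. Next I lift and carry it to above the spindle.

apply_moves(moves="0 0 0 0 0 -0.01 0.045;0 0 0 0 0 -0.04 0.045;0 0 0 0 0 -0.055 0.045;0 0 0 0 0 -0.045 0.045;0 0 0 0 0 0 0.045")

```text
t: 3.82
eef_pos: [0.4878, 0.1288, 0.1737]
orientation: [0.001, 0.976, 0.217, 0.006]
wrist_force: [0.1, 0.8, -1.9]
width: 0.62
gripper_force: 64.2
```

```bash
python3 -c "
from h import *
to([.5196,-.1122,.17])"
```

```text
t 3.825 eef [0.4878 0.1288 0.1737] yaw x 0.437057909306211 z [ 0.0114  0.001  -0.9999] F [ 0.118   0.8368 -1.9369] w 0.6203792438630993 gf 64.20570004731417 q [0.0864 0.1062 1.7822 0.     1.2417 1.2201]
tool shift [-0.0732  0.2318  0.0038]
rotvec to upright/yaw [ 0.0039 -0.0108 -0.    ]
```

apply_moves(moves="0 0 0 -0.01 0.03 0 0.045;0 0 0 -0.018 0.057 0 0.045;0 0 0 -0.018 0.057 0 0.045;0 0 0 -0.018 0.057 0 0.045;0 0 0 -0.009 0.031 0 0.045")

```text
t: 4.45
eef_pos: [0.5149, -0.1152, 0.1666]
orientation: [-0.001, 0.977, 0.215, -0.001]
wrist_force: [0.3, -0.8, -3.3]
width: 0.62
gripper_force: 64.3
```

apply_moves(moves="0 0 0 0 0 0 0.045;0 0 0 0 0 0 0.045")

```text
t: 4.7
eef_pos: [0.5149, -0.1118, 0.1668]
orientation: [-0.001, 0.976, 0.217, -0.001]
wrist_force: [0.5, 1.4, -2.8]
width: 0.624
gripper_force: 64.3
```

Run:
```python
from h import *
to([.5196,-.1122,.145])
for n in('top','side'): cv2.imwrite(f'pics/{n}2.png',cams.camera(n)[:,:,::-1])
s=state()["eef_pos"];c=np.array([s[0]-.0016,s[1]-.0008]);z=s[2]-.0204
def pan(n,u,v):
    im=cv2.resize(cv2.imread(f'pics/{n}2.png')[v:v+80,u:u+80],None,fx=5,fy=5,interpolation=cv2.INTER_CUBIC)
    for P,col in((circ(c,.036,z),(0,255,0)),(circ(c,.036,z+.008),(0,255,0)),(circ(c,.028,z+.042),(0,0,255)),(circ((.518,-.113),.005,.06),(255,0,0)),(circ((.518,-.113),.003,.112),(255,0,0))):
        cv2.polylines(im,[((proj(n,P)-[u,v]+.5)*5).astype(np.int32)],True,col,1)
    return im
cv2.imwrite('pics/g2.png',np.hstack([pan("top",215,165),pan("side",195,160)]))
```

```text
t 4.7 eef [ 0.5149 -0.1118  0.1668] yaw x 0.43661759127306027 z [-0.003   0.0019 -1.    ] F [ 0.4569  1.4275 -2.7635] w 0.6235929060270193 gf 64.31073188781738 q [-0.3786  0.1704  1.7244  0.0007  1.2502  0.7554]
tool shift [0.0042 0.0024 0.0218]
rotvec to upright/yaw [-0.0029  0.0019 -0.    ]
```

View pics/g2.png

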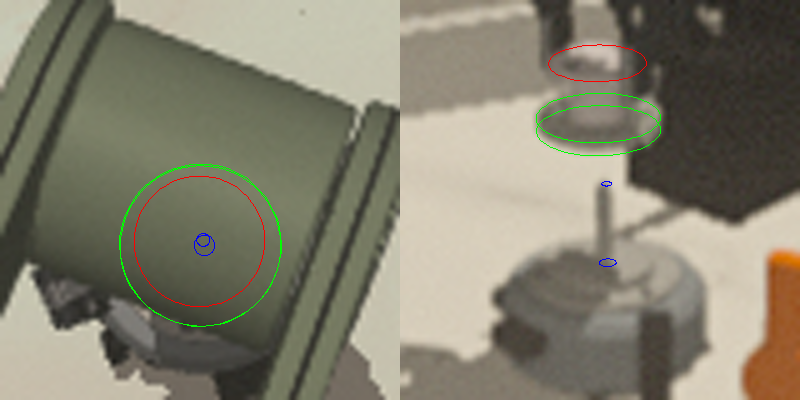

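The side view shows the carrier above the spindle, with the flange near px (315,184) and the spindle at about column 315.7. The arm hides it from the top. I'll measure both in the side picture to sub-pixel accuracy.

Run:
```python
from h import *
g=cv2.imread('pics/side2.png',0).astype(int)
for r in range(197,207,2): print(r,g[r,308:326])
for r in range(181,190,2): print(r,g[r,297:310],g[r,320:334])
print(proj("side",[[.518,-.113,.112],[.518,-.113,.09]]))
s=[.5149,-.1118,.1668];c=np.array([s[0]-.0016,s[1]-.0008]);z=s[2]-.0204
for zz in(z,z+.004,z+.008):
    p=proj("side",circ(c,.036,zz,720));i=p[:,0].argmin();j=p[:,0].argmax();print(zz,p[i],p[j],p[:,1].max())
```

```text
197 [ 99 100 122 160 196 204 206 205 204 203 207 205 188 131 103 112 118 122]
199 [119 128 151 179 197 204 203 204 201 205 203 190 140 103 104 115 120 120]
201 [131 128 148 177 198 205 204 204 203 202 205 194 138  99 108 113 120 123]
203 [128 129 136 171 196 204 205 203 203 204 204 201 179 140 101  93  97 105]
205 [148 137 137 166 197 203 205 205 205 206 205 199 173 122  92  87  91  79]
181 [132 149 149 124 126 126 129 125 102 110 124 127 131] [133 128 140 124 105 101  94  84  92  94  66  48  50  62]
183 [108 107 112 122 127 131 132 131 126 132 131 128 129] [164 133  98  69  57  56  51  52  54  50  55  50  56  53]
185 [ 99 104 110 117 118 120 121 121 125 124 118 119 120] [161 146 104  84  76  61  50  52  58  52  55  52  55  52]
187 [ 98 105 108 114 118 119 122 120 124 124 123 118 120] [154 117 127 150 147 126 122 125  96  88  86 101 125  86]
189 [126 105 107 118 120 122 126 127 125 126 122 121 121] [183 126 100 106 110 119 130 134 134 139 139 143 146  98]
[[235.8346 196.2698]
 [235.9257 203.0021]]
0.1464 [221.7226 186.0774] [246.5357 185.743 ] 190.93212652151834
0.1504 [221.6886 184.8154] [246.5318 184.4828] 189.6464534593529
0.1544 [221.6545 183.5503] [246.5278 183.2197] 188.35758630180837
```

Run:
```python
from h import *
g=cv2.imread('pics/side2.png',0).astype(int)
for r in range(196,209,2): print(r,g[r,229:243])
for r in range(180,192,1): print(r,g[r,217:227],g[r,241:252])
```

```text
196 [205 207 206 207 205 187 164 173 203 212 197 133  81  61]
198 [204 204 205 207 195 141 109 134 178 206 209 205 199 176]
200 [198 202 202 205 196 139 111 123 163 201 206 206 206 209]
202 [197 194 198 201 190 137 107 122 164 198 204 206 206 207]
204 [199 201 200 203 194 150 112 123 163 194 197 183 181 174]
206 [204 201 200 200 193 148 114 122 136 142 131 118 129 159]
208 [172 169 168 168 165 133 114 117 135 159 156 152 155 169]
180 [182 197 204 201 203 199 180 156 144 125] [104 120 146 153 138  87  58  50  49  52  53]
181 [203 206 206 206 205 189 155 121 117 122] [116 133 157 155 155 131  78  45  51  50  51]
182 [207 206 205 204 199 165 124 107 115 123] [114 122 131 135 147 151  92  52  56  52  53]
183 [204 204 204 208 197 150 104  97 108 107] [112 116 134 144 147 142  86  50  51  55  50]
184 [206 205 205 205 199 151 108 104 106 103] [111 119 142 148 145 130  78  53  55  59  52]
185 [203 206 206 206 198 160 116 107 103 103] [102 118 144 140 131 117  73  48  54  58  57]
186 [205 205 205 205 202 178 134 110 101  96] [ 99 117 140 133 120 102  68  50  54  58  57]
187 [205 207 204 205 206 200 174 140 117 112] [106 104 122 125 108  76  57  54  54  56  57]
188 [207 204 207 207 207 207 200 185 167 145] [109  95 102 115  81  56  51  61  59  55  55]
189 [205 206 206 205 206 207 206 205 200 187] [95 72 65 80 63 54 60 54 55 57 55]
190 [206 206 206 206 206 205 207 207 208 205] [72 58 56 57 57 57 58 57 59 57 52]
191 [206 206 205 206 206 205 206 206 207 207] [59 53 52 58 56 61 56 60 56 58 55]
```

The side view needs about 2 mm along the camera's right; the top-based estimate was larger. I'll take a compromise and descend slowly while watching the force.

apply_moves(moves="0 0 0 0.0028 0.0009 0 0.045;0 0 0 0 0 0.01 0.045;0 0 0 0 0 0.01 0.045;0 0 0 0 0 0.008 0.045;0 0 0 0 0 0 0.045")

```text
t: 5.42
eef_pos: [0.5181, -0.112, 0.1389]
orientation: [-0.001, 0.976, 0.217, -0.001]
wrist_force: [0.6, 0.2, -2.8]
width: 0.62
gripper_force: 64.3
```

Run:
```python
from h import *
to([.518,-.112,.13])
cv2.imwrite('pics/side3.png',cams.camera('side')[:,:,::-1])
g=cv2.imread('pics/side3.png',0).astype(int)
for r in range(186,202,1): print(r,g[r,217:227],g[r,230:242],g[r,243:252])
```

```text
t 5.425 eef [ 0.5181 -0.112   0.1389] yaw x 0.4367377020243518 z [-0.0027  0.0011 -1.    ] F [ 0.6419  0.1895 -2.8266] w 0.620192415707076 gf 64.2713588476181 q [-0.3763  0.2101  1.741   0.      1.1934  0.7577]
tool shift [-0.     -0.      0.0089]
rotvec to upright/yaw [-0.0021  0.002  -0.    ]
186 [207 205 207 205 206 204 203 207 207 207] [131 132 136 138 136 132 135 136 135 121  99 101] [65 59 61 71 75 60 54 56 47]
187 [207 206 205 204 205 206 206 206 207 205] [128 127 130 137 136 133 138 137 132 122  99  98] [62 65 76 81 63 52 53 54 52]
188 [207 206 207 204 208 207 206 201 196 182] [120 132 135 138 138 139 138 137 133 119  97  99] [ 86  93 109  97  62  54  50  59  52]
189 [206 206 207 205 206 207 203 188 157 128] [121 131 137 138 142 141 139 139 136 126 105 103] [123 143 139 118  86  50  52  53  56]
190 [205 204 205 206 208 208 198 157 116  99] [124 132 136 136 142 139 138 139 132 125 114 108] [145 154 155 148 127  80  52  54  50]
191 [208 207 206 206 208 208 190 141 104 110] [124 131 134 139 138 138 139 138 135 129 115 110] [137 140 146 155 152  94  53  53  57]
192 [205 205 207 2
[... 621 characters left out ...]
8 106 114  87  58  57  52  60]
197 [200 200 200 202 201 201 204 199 191 173] [119 120 123 116 113 114 109 112 113 112 119 128] [115  96  76  72  58  52  56  59  62]
198 [194 195 197 198 198 199 200 201 201 199] [160 153 148 139 118 109 114 123 144 152 163 173] [171 154 108  79  60  54  58  62  56]
199 [192 191 191 194 195 193 197 199 200 201] [192 189 188 174 126 111 119 147 182 191 198 203] [207 200 176 156 111  70  63  52  54]
200 [194 194 195 192 193 192 193 195 196 197] [201 201 204 194 136 110 121 162 199 206 206 208] [210 209 209 197 162 110  89  72  61]
201 [198 201 200 200 198 197 196 195 196 197] [199 201 204 194 135 108 123 169 202 207 206 205] [208 206 205 192 175 132 110 100  89]
```

apply_moves(moves="0 0 0 -0.0005 -0.0006 0.004 0.045;0 0 0 0 0 0.004 0.045;0 0 0 0 0 0.003 0.045;0 0 0 0 0 0.003 0.045;0 0 0 0 0 0 0.045")

```text
t: 6.1
eef_pos: [0.5181, -0.112, 0.1259]
orientation: [-0.0, 0.976, 0.217, -0.0]
wrist_force: [-0.7, -0.5, -1.1]
width: 0.621
gripper_force: 64.3
```

The tip has entered the bore: the underside is at about 0.1055 with only small forces. I'll relieve the slight side load and continue down.

apply_moves(moves="0 0 0 -0.001 0 0.003 0.045;0 0 0 0 0 0.005 0.045;0 0 0 0 0 0.006 0.045;0 0 0 0 0 0.006 0.045;0 0 0 0 0 0 0.045")

```text
t: 6.72
eef_pos: [0.5168, -0.1122, 0.1054]
orientation: [-0.001, 0.976, 0.217, -0.001]
wrist_force: [-0.0, -0.4, -2.2]
width: 0.622
gripper_force: 64.3
```

apply_moves(moves="0 0 0 0 0 0.006 0.045;0 0 0 0 0 0.006 0.045;0 0 0 0 0 0.005 0.045;0 0 0 0 0 0.003 0.045;0 0 0 0 0 0 0.045")

```text
t: 7.35
eef_pos: [0.5172, -0.1124, 0.0859]
orientation: [-0.0, 0.976, 0.217, -0.0]
wrist_force: [0.1, 0.2, -2.6]
width: 0.621
gripper_force: 64.3
```

apply_moves(moves="0 0 0 0 0 0.002 0.045;0 0 0 0 0 0.0015 0.045;0 0 0 0 0 0.001 0.045;0 0 0 0 0 0 0.045")

```text
t: 7.85
eef_pos: [0.5174, -0.1124, 0.0817]
orientation: [-0.0, 0.976, 0.217, -0.0]
wrist_force: [-0.1, -0.6, -1.7]
width: 0.618
gripper_force: 64.3
```

apply_moves(moves="0 0 0 0 0 0.001 0.045;0 0 0 0 0 0.001 0.045;0 0 0 0 0 0.001 0.045;0 0 0 0 0 0 0.045")

```text
t: 8.35
eef_pos: [0.5176, -0.1124, 0.0803]
orientation: [0.0, 0.976, 0.217, 0.0]
wrist_force: [-3.8, 2.3, 7.8]
width: 0.622
gripper_force: 65.1
```

Seat contact at TCP z 0.080, as expected. I'll open the fingers and rise.

apply_moves(moves="0 0 0 0 0 -0.001 0.06;0 0 0 0 0 0 0.075;0 0 0 0 0 0 0.085;0 0 0 0 0 0 0.085;0 0 0 0 0 0 0.085")

```text
t: 8.98
eef_pos: [0.5174, -0.1125, 0.0797]
orientation: [-0.0, 0.976, 0.217, -0.0]
wrist_force: [0.1, 0.5, 0.8]
width: 0.996
gripper_force: 0.0
```

apply_moves(moves="0 0 0 0 0 -0.01 0.085;0 0 0 0 0 -0.03 0.085;0 0 0 0 0 -0.05 0.085;0 0 0 0 0 -0.05 0.085;0 0 0 0 0 -0.04 0.085")

```text
t: 9.6
eef_pos: [0.518, -0.1126, 0.2631]
orientation: [0.001, 0.976, 0.217, 0.001]
wrist_force: [0.6, -0.7, 1.0]
width: 0.995
gripper_force: 0.0
```

Run:
```python
from h import *
to([.4314,-.3882,.24],1.31)
```

```text
t 9.6 eef [ 0.518  -0.1126  0.2631] yaw x 0.4368766863437041 z [ 0.0031 -0.0012 -1.    ] F [ 0.5574 -0.7488  0.9955] w 0.9949319547613146 gf 0.0 q [-0.3775  0.0846  1.6139  0.      1.4398  0.7565]
tool shift [-0.1951  0.213   0.0232]
rotvec to upright/yaw [ 0.0033 -0.0011 -0.8731]
```

apply_moves(moves="0 0 -0.175 0 0 0 0.085;0 0 -0.175 0 0 0 0.07;0 0 -0.175 0 0 0 0.055;0 0 -0.175 0 0 0 0.05;0 0 -0.173 0 0 0 0.05")

```text
t: 10.22
eef_pos: [0.5174, -0.1124, 0.2606]
orientation: [0.0, 0.791, 0.611, 0.0]
wrist_force: [0.6, 0.0, -0.6]
width: 0.585
gripper_force: 0.0
```

apply_moves(moves="0 0 0 -0.05 -0.0025 0 0.05;0 0 0 -0.06 -0.0025 0 0.05;0 0 0 -0.06 -0.0025 0 0.05;0 0 0 -0.06 -0.0025 0 0.05;0 0 0 -0.0586 -0.0026 0 0.05")

```text
t: 10.85
eef_pos: [0.4301, -0.3899, 0.2608]
orientation: [0.001, 0.793, 0.609, 0.0]
wrist_force: [0.5, -0.2, 0.2]
width: 0.587
gripper_force: 0.0
```

apply_moves(moves="0 0 0 0 0 0 0.05;0 0 0 0 0 0 0.05")

```text
t: 11.1
eef_pos: [0.4308, -0.3877, 0.26]
orientation: [-0.0, 0.793, 0.609, 0.0]
wrist_force: [0.1, 0.5, 0.2]
width: 0.587
gripper_force: 0.0
```

Run:
```python
from h import *
to([.4314,-.3882,.141],1.31)
for n in('top','side'): cv2.imwrite(f'pics/{n}4.png',cams.camera(n)[:,:,::-1])
G=(.4314,-.3882)
def pan(n,u,v,th,w=80):
    im=cv2.resize(cv2.imread(f'pics/{n}4.png')[v:v+w,u:u+w],None,fx=400/w,fy=400/w,interpolation=cv2.INTER_CUBIC)
    for P,col in th: cv2.polylines(im,[((proj(n,P)-[u,v]+.5)*400/w).astype(np.int32)],True,col,1)
    return im
ca=[(circ((.5175,-.1125),.028,.102),(0,0,255)),(circ((.5175,-.1125),.036,.06),(0,255,0)),(circ((.5175,-.1125),.003,.112),(255,0,0))]
cv2.imwrite('pics/g4.png',np.hstack([pan("top",225,180,ca,60),pan("side",200,190,[(b,(0,0,255)) for b in box(G,-.26,.008,.011,.126,.176)])]))
```

```text
t 11.1 eef [ 0.4308 -0.3877  0.26  ] yaw x 1.3092476205505612 z [ 0.0003  0.0007 -1.    ] F [0.1137 0.5372 0.16  ] w 0.5865647232789275 gf 0.0 q [-0.8825  0.1954  1.4949  0.0007  1.4516 -0.621 ]
tool shift [-0.0004  0.0007  0.119 ]
rotvec to upright/yaw [ 0.0001 -0.0008 -0.0008]
```

View pics/g4.png

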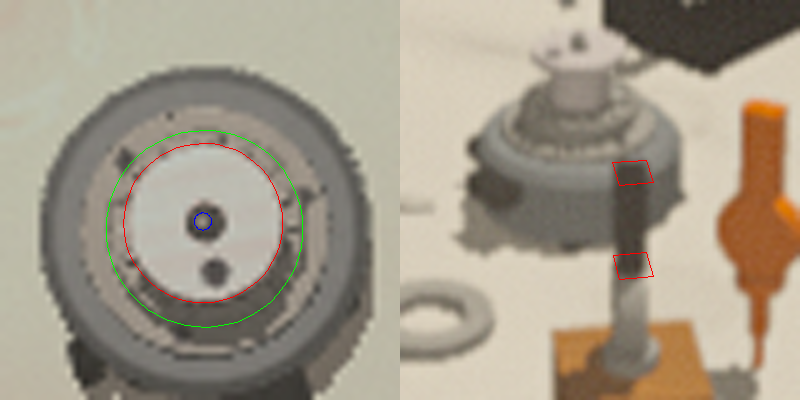

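The carrier sits home: the flange outline at z = 0.102 matches, with the mark at top px (256.8,220.4). The gauge grip lies where modelled. I'll descend and grip the gauge.

apply_moves(moves="0 0 0 0 0.0007 0.04 0.05;0 0 0 0 0 0.04 0.05;0 0 0 0 0 0.025 0.05;0 0 0 0 0 0.014 0.05;0 0 0 0 0 0 0.05")

```text
t: 11.82
eef_pos: [0.4316, -0.3869, 0.1402]
orientation: [-0.001, 0.793, 0.61, 0.0]
wrist_force: [0.7, -1.0, 0.3]
width: 0.588
gripper_force: 0.0
```

apply_moves(moves="0 0 0 0 0 0 0.03;0 0 0 0 0 0 0.01;0 0 0 0 0 0 0.005;0 0 0 0 0 0 0.005;0 0 0 0 0 0 0.005")

```text
t: 12.45
eef_pos: [0.4323, -0.3892, 0.1425]
orientation: [0.002, 0.793, 0.609, 0.0]
wrist_force: [1.4, 0.8, 5.9]
width: 0.177
gripper_force: 59.0
```

Run:
```python
from h import *
S=onz("top",(256.82,220.4),.102);print("spot",S)
to([S[0],S[1],.27],1.31)
```

```text
spot [ 0.5    -0.1166  0.102 ]
t 12.45 eef [ 0.4323 -0.3892  0.1425] yaw x 1.3095495879864703 z [ 0.0023 -0.0024 -1.    ] F [1.4418 0.7675 5.9496] w 0.177053090580253 gf 58.989787101745605 q [-0.8819  0.3043  1.6132  0.0002  1.2208 -0.6207]
tool shift [ 0.2807 -0.0047 -0.128 ]
rotvec to upright/yaw [ 0.0028  0.0017 -0.0004]
```

Gripped at 15 mm across the grip's 16 mm side. Lifting straight up.

apply_moves(moves="0 0 0 0 0 -0.01 0.005;0 0 0 0 0 -0.03 0.005;0 0 0 0 0 -0.04 0.005;0 0 0 0 0 -0.04 0.005;0 0 0 0 0 -0.015 0.005")

```text
t: 13.08
eef_pos: [0.4321, -0.3891, 0.2788]
orientation: [0.002, 0.793, 0.609, 0.0]
wrist_force: [0.3, -0.1, -1.7]
width: 0.176
gripper_force: 59.1
```

apply_moves(moves="0 0 0 0 0 0 0.005")

```text
t: 13.2
eef_pos: [0.4316, -0.3884, 0.2763]
orientation: [0.001, 0.793, 0.609, 0.0]
wrist_force: [-0.0, -0.6, -1.3]
width: 0.18
gripper_force: 59.1
```

Run:
```python
from h import *
to([.5,-.1166,.27],1.31)
```

```text
t 13.2 eef [ 0.4316 -0.3884  0.2763] yaw x 1.3097909442682298 z [ 0.0008 -0.0011 -1.    ] F [-0.0033 -0.6091 -1.2997] w 0.17955948645567274 gf 59.114967584609985 q [-0.8818  0.1865  1.472  -0.      1.4817 -0.6208]
tool shift [ 0.2803 -0.0041  0.0061]
rotvec to upright/yaw [ 0.0011  0.0008 -0.0002]
```

apply_moves(moves="0 0 0 0.04 -0.001 0 0.005;0 0 0 0.06 -0.001 0 0.005;0 0 0 0.06 -0.001 0 0.005;0 0 0 0.06 -0.001 0 0.005;0 0 0 0.045 0 0 0.005")

```text
t: 13.82
eef_pos: [0.4947, -0.1282, 0.2728]
orientation: [-0.002, 0.793, 0.609, -0.001]
wrist_force: [0.2, -0.0, -0.7]
width: 0.18
gripper_force: 59.0
```

apply_moves(moves="0 0 0 0.0153 0 0 0.005;0 0 0 0 0 0 0.005;0 0 0 0 0 0 0.005")

```text
t: 14.2
eef_pos: [0.4994, -0.1175, 0.2749]
orientation: [-0.0, 0.794, 0.609, -0.001]
wrist_force: [-0.3, -0.2, -0.0]
width: 0.179
gripper_force: 59.0
```

Run:
```python
from h import *
to([.5,-.1166,.26],1.31)
e=state()["eef_pos"]
for n in('top','side'): cv2.imwrite(f'pics/{n}5.png',cams.camera(n)[:,:,::-1])
def pan(n,u,v,th,w=80):
    im=cv2.resize(cv2.imread(f'pics/{n}5.png')[v:v+w,u:u+w],None,fx=400/w,fy=400/w,interpolation=cv2.INTER_CUBIC)
    for P,col in th: cv2.polylines(im,[((proj(n,P)-[u,v]+.5)*400/w).astype(np.int32)],True,col,1)
    return im
th=[(circ((.5,-.1166),.005,.102),(0,0,255)),(circ(e[:2],.003,e[2]-.1245),(0,255,0)),(circ(e[:2],.006,e[2]-.1025),(255,0,0))]
cv2.imwrite('pics/g5.png',np.hstack([pan("top",215,170,th),pan("side",195,155,th)]))
```

```text
t 14.2 eef [ 0.4994 -0.1175  0.2749] yaw x 1.308445192598265 z [-0.0016 -0.0002 -1.    ] F [-0.2803 -0.1548 -0.0363] w 0.17949072672852934 gf 59.03958320617676 q [-0.3994  0.0427  1.634  -0.0008  1.4663 -0.137 ]
tool shift [0.001  0.0003 0.0149]
rotvec to upright/yaw [-0.0015  0.0006 -0.0016]
```

View pics/g5.png

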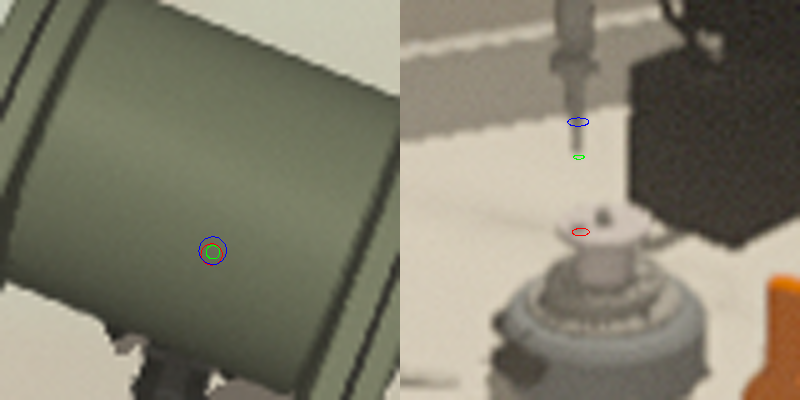

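The gauge hangs upright over the carrier, with its tip near side px (311,185). I'll read the local pixel values for the tip and the mark.

Run:
```python
from h import *
g=cv2.imread('pics/side5.png',0).astype(int)
e=[.4994,-.1175,.2749]
print(proj("side",[[e[0],e[1],e[2]-.1245],[e[0],e[1],e[2]-.1025],[.5,-.1166,.102],[.5175,-.1125,.102]]))
for r in range(174,190): print(r,g[r,225:237])
print()
for r in range(194,209): print(r,g[r,224:248])
```

```text
[[230.2897 185.933 ]
 [230.1582 178.9064]
 [230.6496 200.9059]
 [235.6547 199.3036]]
174 [138 138 129  98 101 109 116 134 137 135 135 134]
175 [139 139 131 103 106 105 113 132 135 135 139 142]
176 [134 139 130 111 106 109 114 138 142 151 169 174]
177 [141 144 142 127 111 109 126 163 175 181 197 201]
178 [174 175 172 156 119 109 143 186 201 199 201 203]
179 [201 199 198 181 133 115 151 197 204 202 202 202]
180 [203 205 203 193 146 123 162 199 201 203 201 201]
181 [201 202 204 197 150 129 166 199 202 201 200 202]
182 [201 201 203 196 158 130 166 200 204 200 199 201]
183 [200 201 203 195 156 130 167 200 203 201 200 202]
184 [201 203 202 196 155 134 170 199 202 203 200 200]
185 [203 201 202 200 178 160 183 201 202 203 200 202]
186 [203 201 203 203 196 191 199 203 202 202 202 203]
187 [204 204 202 203 203 203 204 204 202 201 201 202]
188 [203 201 203 204 203 202 204 203 202 202 202 202]
189 [204 203 202 203 203 202 204 203 203 204 203 203]

194 [205 203 205 204 204 205 205 205 205 205 205 203 202 205 207 195 129  61
  54  57  59  62  58  57]
195 [202 205 204 205 202 205 200 201 202 204 20
[... 694 characters left out ...]
 148 159 171 177 188 191 190 194 193 192 191 189 185 177
 164 139 136 155 147 133]
203 [201 200 194 176 153 143 146 157 169 171 173 176 174 172 174 167 159 148
 141 124 115 124 115 116]
204 [200 203 202 197 179 159 135 131 144 142 142 143 143 143 143 139 133 130
 142 126 119 124 127 139]
205 [203 203 199 193 181 166 135 125 132 134 135 132 136 135 130 129 122 123
 139 145 151 159 169 180]
206 [201 193 183 167 151 132 121 124 132 138 137 138 137 138 137 133 123 120
 142 152 159 175 190 200]
207 [197 172 143 128 126 116 116 130 135 138 140 137 142 137 136 131 123 125
 143 150 144 152 175 192]
208 [174 135 107 111 115 107 120 131 135 138 140 139 138 134 136 130 120 125
 151 163 153 144 155 174]
```

In the side view the tip is at (229.8,185.6) and the mark at (230.0,200.3). Both match the prediction with one common camera bias, so the alignment is good. Contact is expected at TCP z of about 0.2265 and half stroke at about 0.2185.

apply_moves(moves="0 0 0 0.001 0.0003 0.01 0.005;0 0 0 0 0 0.015 0.005;0 0 0 0 0 0.01 0.005;0 0 0 0 0 0.006 0.005;0 0 0 0 0 0 0.005")

```text
t: 14.92
eef_pos: [0.5001, -0.1153, 0.234]
orientation: [-0.001, 0.793, 0.609, -0.0]
wrist_force: [0.3, 0.5, -0.1]
width: 0.177
gripper_force: 59.0
```

apply_moves(moves="0 0 0 0 0 0.003 0.005;0 0 0 0 0 0.003 0.005;0 0 0 0 0 0 0.005;0 0 0 0 0 0 0.005")

```text
t: 15.42
eef_pos: [0.5006, -0.1155, 0.229]
orientation: [0.0, 0.793, 0.609, 0.0]
wrist_force: [0.1, -1.0, -1.2]
width: 0.183
gripper_force: 59.0
```

```bash
python3 -c "
from h import *
to([.5,-.1166,.2185],1.31)"
```

```text
t 15.425 eef [ 0.5006 -0.1155  0.229 ] yaw x 1.3097946751412164 z [ 0.0003 -0.0001 -1.    ] F [ 0.1101 -1.0209 -1.176 ] w 0.1825069155138302 gf 59.03877139091492 q [-0.3954  0.0778  1.6928  0.0001  1.3707 -0.1344]
tool shift [-0.0012 -0.0003  0.0105]
rotvec to upright/yaw [ 0.0003 -0.     -0.0002]
```

apply_moves(moves="0 0 0 -0.001 0 0 0.005;0 0 0 0 0 0.0025 0.005;0 0 0 0 0 0.0025 0.005;0 0 0 0 0 0.0025 0.005;0 0 0 0 0 0.0025 0.005")

```text
t: 16.05
eef_pos: [0.5005, -0.1166, 0.219]
orientation: [0.0, 0.793, 0.609, 0.0]
wrist_force: [-1.5, -0.2, 0.5]
width: 0.175
gripper_force: 59.2
```

apply_moves(moves="0 0 0 0 0 0 0.005;0 0 0 0 0 0 0.005;0 0 0 0 0 0 0.005;0 0 0 0 0 0 0.005")

```text
t: 16.55
eef_pos: [0.5004, -0.1166, 0.2189]
orientation: [0.0, 0.793, 0.609, 0.0]
wrist_force: [0.7, -0.2, 0.9]
width: 0.174
gripper_force: 59.4
```

Run:
```python
from h import *
F=[];Z=[]
for i in range(10):
    im=cams.camera('side');s=state();F.append(s["wrist_force"]);Z.append(s["eef_pos"])
print(np.mean(F,0),np.mean(Z,0),np.std(Z,0))
to([.5,-.1166,.2185],1.31)
cv2.imwrite('pics/side6.png',im[:,:,::-1])
cv2.imwrite('pics/g6.png',cv2.resize(cv2.imread('pics/side6.png')[150:220,190:270],None,fx=8,fy=8,interpolation=cv2.INTER_CUBIC))
g=cv2.imread('pics/side6.png',0).astype(int)
for r in range(184,204): print(r,g[r,224:240])
print(proj("side",[[.5,-.1166,.124],[.5,-.1166,.116],[.5,-.1166,.102]]))
```

```text
[ 0.3829 -0.6015  1.1504] [ 0.5004 -0.1165  0.2189] [0. 0. 0.]
t 17.05 eef [ 0.5003 -0.1165  0.2188] yaw x 1.3097974306304048 z [ 0.0003 -0.0001 -1.    ] F [-0.1159 -0.4057  1.3109] w 0.1808471111806483 gf 59.38904821872711 q [-0.3974  0.0868  1.7046 -0.      1.3499 -0.1364]
tool shift [-0.0002 -0.0003  0.0003]
rotvec to upright/yaw [ 0.0003  0.     -0.0002]
184 [199 176 121  88  90  96  94  97 101 130 155 178 199 203 206 196]
185 [201 174 116  93  94  96 103 100 105 125 138 170 198 204 204 196]
186 [205 183 133 102 106 110 109 112 107 114 129 173 200 204 204 196]
187 [206 196 169 143 122 112 111 106 115 143 168 190 203 203 206 194]
188 [205 203 198 182 155 120 109 112 138 183 200 203 203 203 205 195]
189 [206 205 207 203 175 125 104 114 154 199 206 205 202 204 205 196]
190 [205 206 207 202 177 124 106 115 156 201 209 204 203 204 207 197]
191 [204 206 206 203 178 127 106 113 157 201 205 204 204 204 208 198]
192 [206 204 206 203 178 129 105 114 160 201 206 205 205 203 209 198]
193 [204 205 206 202 177 128 107 111 155 203 207 204 204 206 207 198]
194 [204 204 207 204 179 126 107 110 152 201 207 205 206 204 207 196]
195 [204 203 206 203 175 127 106 114 154 202 203 196 195 201 203 198]
196 [203 201 206 202 183 139 111 129 171 195 184 168 174 192 201 197]
197 [201 202 202 201 192 166 122 140 188 190 153 133 149 185 195 196]
198 [201 199 199 196 196 180 131 142 189 183 134 111 127 166 190 194]
199 [198 196 184 180 190 173 129 136 181 182 139 114 124 158 190 197]
200 [196 189 162 144 160 135 111 134 174 186 167 156 162 175 194 195]
201 [195 191 159 129 120 106 115 156 185 193 190 189 192 193 196 194]
202 [200 197 174 147 124 119 135 172 190 192 192 194 192 190 192 189]
203 [202 202 197 178 152 134 137 155 171 171 173 177 173 172 171 169]
[[230.5225 194.0866]
 [230.5689 196.5768]
 [230.6496 200.9059]]
```

View pics/g6.png

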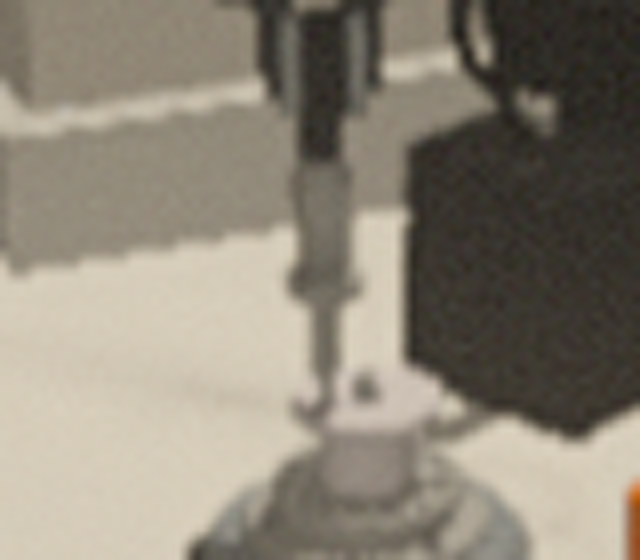

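The stem's lower end is at row 196.3 (z about 0.116), so the plunger is about 8 mm in. The tip (230.1,200) is on the mark, and the force changed by about 2.4 N, the half-way spring load. Handing in.

```bash
python3 -c "
from workcell import job
print(job.sign_off())"
```

```text
the job is handed in; nothing more can be done
None
```

The carrier is home on the spindle and let go, and the gauge is held upright on the mark with its plunger about 8 mm in; the job is handed in, but no verdict came back.

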